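# Load the blue reagent cartridge into the analyser

## Robot

A 6-joint arm with a two-finger parallel gripper is mounted at the origin on the work surface. World frame = base frame: x ahead of the robot, y to its left, z up, the work surface at z = 0. Lengths are in m, angles in rad, forces in N, time in s.
With the tool pointing down it reaches from about 0.35 to 0.775 m from the base axis. Payload 7.3 kg.
Tool frame: the origin (TCP) lies between the finger pads; the fingertips stand 14 mm ahead of it and the grasp point (between the pads) lies 5 mm behind it; z points along the fingers, y is the direction in which the jaws open and shut (so a half turn about z gives the same grasp; the last joint's range is limited). The gripper opens to 92 mm and grips with 3 to 60 N. Pads are 19 mm wide; open, the fingers measure 130 mm over their backs; the gripper's body (75 mm by 190 mm) begins 47 mm behind the grasp point.
Start: joints at [-0.146, 0.342, 1.524, -0, 1.275, -0.146], TCP at [0.525, 0, 0.241] pointing down, gripper open.
Joint ranges: [-2.53, 2.53], [-0.77, 2.02], [0.04, 2.7], [-1, 4.14], [0.28, 2.66], [-3.11, 3.11]. Speed limits (rad/s): [2.57, 2.57, 3.14, 3.14, 3.14, 3.14].

## Interface

Orientations are given as [roll, pitch, yaw] about the fixed x, y, z axes, in that order (R = Rz(yaw) Ry(pitch) Rx(roll)).
In Python, from cell import robot gives the robot as it stands.
- The arm moves only by the shell command python3 -m creep 'ROWS' [FORCE]. ROWS is JSON, a list that holds one entry, the list of rows, each a list of 7 numbers: the shift along the tool's x, y, z in cm, then the turn, a rotation vector about the tool's x, y, z in degrees, then the gripper command: -1 is shut, 1 is fully open, values between are in proportion. In form: [[[tx, ty, tz, wx, wy, wz, gripper], ...]]. A call has 1 to 8 rows; each row is the pose to reach, as a shift and turn from the pose measured when the call began, along the tool's axes at that moment; what a row does not reach only later rows make up. A row lasts 1/10 s, in which the tool goes at most 50 mm and 8.59 degrees, less where a joint would pass 70% of its speed; a pose out of reach is approached as far as the arm can. A call with a gripper value outside its range is refused whole. The fingers move at their own pace and stop on an object; FORCE is the grip in N (left out, the last holds). Time passes only in rows, so rows that repeat a pose let the fingers close. It gives the time, the measured TCP pose, the force and the opening at its end, in the units of the state.
- robot.observe(): the state, without advancing time (a new reading comes with each control period).
- robot.read_camera(name): name is "scene" or "side" or "wrist"; returns the picture (420x560x3 uint8, red, green, blue); there is no depth.
- robot.camera_params(name): a dict with "camera_matrix" (3x3 intrinsics, pixels), "k1" (the pictures are not rectified: a ray, as slopes to the right and down, at radius r is drawn at 1 + k1 r^2 times it, then the intrinsics apply), "R" (3x3) and "t" (3): a world point X has camera coordinates R X + t. Camera axes: x right, y down, z forward; pixel columns grow to the right and rows downward; lengths in m; the calibration is good to about 2 mm. A picture is of the moment at which its call begins: read the wrist's pose just before it. camera_params takes no time and is no camera call; for the wrist camera it gives the pose at the moment of the call.
- robot.hand_in(): hands the job in, once; it reports no verdict.
Trained networks look in the newest picture that a camera, given by its name, has taken for a name from the list of things; names that differ only in an ending like _2 or _b are one class to them, and where a whole thing is asked for, a point or a joint stands for the part that bears it (a point fixed in the world has none). Each returns a list of dicts, best first, with "score" (0 to 1); they miss things now and then, are a little off and sometimes report something else, mostly with a low value. They report only what shows in the picture. A call takes as long as a camera call.
- robot.look_for(camera, label): "centre" ([x, y, z] in m, in the coordinates of the camera as it stood for that picture, good to about 4 mm: the middle of the surface that is visible of it).
- robot.masks_of(camera, label): "mask" (420x560 bool, what is visible of it).
The state is a dict: "time": time; "qpos": joint angles; "qvel": joint speeds; "joint_efforts": joint torques, N m; "tool_pos": TCP position; "tool_rot": TCP orientation; "contact_force": force on the tool from outside, world axes, zero at the start; "torque": the same for the moment, N m; "opening": finger opening in m.
Only numpy, scipy, OpenCV 4.12 (cv2) and the standard library are available. Lean on these libraries where they do the work, as an engineer would, in place of code of your own. Each camera call takes 0.05 s, during which the arm holds its last target.

## Task

Load the blue reagent cartridge into the analyser: lay it flat on the grey loading shelf between the low rails with its nose facing the shut orange flap, let go, then push it by its black end tab in through the flap until it clicks held at the side ball and the flap has closed behind the block. Leave the green and yellow cartridges and the little white timer where they are.

Things in the scene. Friction and masses are not known exactly. Their poses are not given: they have to be found in the camera images.
- blue_mid (a point): Blue cartridge, about 150 g, flat on the bench; origin at its block's centre, 14 mm above the underside, +x to its nose, z up. Block 56 long (x -28 to 28), 36 wide, 28 mm high, nose corners chamfered 10 mm along x by 6 mm; grip its flat sides at the centre. In its +y side a V notch, 12 mm long, 6 mm deep, full height, at x -17 mm.
- blue_tab (a point): Blue cartridge's end tab: centre of its rear face, 94 mm behind the block's centre, 13 mm above the underside; axes as blue_mid. The black tab is upright, 6 mm thick, 26 wide, 26 mm high, at the end of a grey tongue 20 mm wide and 8 mm high that runs back from the block along the underside.
- green_mid (a point): Green cartridge, same shape and frame as the blue one; not to be moved
- yellow_mid (a point): Yellow cartridge, same shape and frame as the blue one; not to be moved
- port (a point): Loading port of the fixed analyser: centre of the channel floor right under the shut flap, 20 mm above the bench; +x level, the way in; z up. Channel 38 wide, 40 mm high, from x -5 to an end stop at x 83.5 mm, in a bay 90 mm wide with a clear roof, top 44 mm above the floor. From x 100 mm on stands a white box 160 mm wide, 135 mm above the bench.
- shelf (a point): Point on the grey loading shelf's floor midway between its rails, 60 mm before the port, same height and axes: a good place for the block's centre when laid down. Shelf from x -185 to 0 mm of the port, 66 mm wide, with side rails 6 mm high, 50 mm apart up to 45 mm before the port, then narrowing to the channel.
- bay (a point): Where the block's centre is when clicked in: 54 mm past the port, 14 mm above the channel floor, axes as the port. The tab's rear face is then 40 mm outside the port, the tongue running out under the flap. The end stop allows 1.5 mm more.
- flap (a joint): Orange dust flap, 36 mm wide, 23 mm high, hung on a level hinge 35 mm above the channel floor, its lower edge 12 mm above the floor. 0 = shut (hanging), swings inwards up to 1.5 rad; a weak spring (under 2 N to push) shuts it.
- ball (a joint): Sprung steel ball, radius 6 mm, in the channel's +y wall 37 mm past the port, 14 mm above the floor, standing 5.5 mm out. 0 = out; grows to 0.007 m as it is pressed into the wall; spring 1.2 N/mm. The passing block presses it 3 to 6 mm (about 5 to 15 N of push); it springs back under 0.002 in the notch.
- timer: small white bench timer, 60 x 60 x 19 mm, origin at the centre of its underside; not to be moved
- blue: The blue cartridge itself, origin on its underside below blue_mid, same axes

How it is judged:
On the way, in this order (a step that is already met when the one before it is completed fails the run):
1. the blue cartridge lies on the loading shelf before the shut flap, let go (x of blue_mid in the frame of port between -0.16 and -0.03 m and y of blue_mid in the frame of port between -0.009 and 0.009 m and z of blue_mid in the frame of port between 0.009 and 0.019 m and angle between the x axis of blue_mid and the x axis of port, either way round below 0.3 rad and angle between blue_mid's own z axis and vertical below 0.1 rad and value of joint flap below 0.15 rad and contact force between the fingers and blue below 0.1 N), for 0.2 s.
2. its nose pushes the flap open (value of joint flap above 0.5 rad).
3. it presses the side ball back (value of joint ball above 0.0025 m).
At the end, for the whole second after the job is handed in: The blue cartridge is at rest in the bay: block centre within 3 mm of 54 mm past the port, within 3 mm sideways and in height, in line to 0.1 rad; the ball has sprung out into the notch (under 2 mm) and the flap hangs shut (under 0.15 rad) behind the block (x of blue_mid in the frame of port between 0.051 and 0.057 m and y of blue_mid in the frame of port between -0.003 and 0.003 m and z of blue_mid in the frame of port between 0.011 and 0.017 m and angle between the x axis of blue_mid and the x axis of port, either way round below 0.1 rad and value of joint ball below 0.002 m and value of joint flap below 0.15 rad and linear speed of blue below 0.01 m/s); the robot touches nothing.
It fails at once if the green or yellow cartridge is moved more than 20 mm (distance of any of green_mid, yellow_mid from where it was at the start of the episode above 0.02 m).
It fails at once if the timer is moved more than 30 mm or turned over (distance of timer from where it was at the start of the episode above 0.03 m or angle between timer's own z axis and vertical above 0.5 rad).
It also fails if it takes over 58 s, if anything falls off the work surface, if the arm or the gripper's body presses on something with over 40 N, if the wrist force passes 120 N, or if a joint passes its speed limit or range.

## Working session

There is one attempt and no reset: what is moved stays moved. The work goes in short steps, Python scripts to look and compute and a shell command to move; the robot and the scene stay as the last step left them, time stands still between calls to the robot, and variables do not carry over. Pictures are saved under pics/ and viewed, and the job is handed in when it is done.

```bash
ls; mkdir -p pics
python3 - <<'E'
from cell import robot
import cv2
s=robot.observe();print(s)
for n in ["scene","side","wrist"]:
    im=robot.read_camera(n);cv2.imwrite(f"pics/{n}0.png",im[:,:,::-1])
    p=robot.camera_params(n);print(n,p)
E
```

```text
pics
{'time': 0.0, 'qpos': array([-1.45980761e-01,  3.42732601e-01,  1.52503314e+00, -1.11038812e-05,
        1.27542169e+00, -1.46037825e-01]), 'qvel': array([-0.0007604 ,  0.0019553 ,  0.0010217 ,  0.00113413,  0.00156709,
        0.00038126]), 'joint_efforts': array([ 7.61924657e-04, -4.31245601e+01, -2.44219762e+01,  7.17750052e-02,
        5.59406646e-02, -1.04314388e-04]), 'tool_pos': array([5.24599276e-01, 8.80112418e-05, 2.40034208e-01]), 'tool_rot': array([-3.14001330e+00, -2.21566239e-04,  1.57085646e+00]), 'contact_force': array([-0.81648747, -1.037491  ,  0.52908363]), 'torque': array([ 0.02311076, -0.00242926, -0.02793882]), 'opening': 0.09171735325384874}
scene {'camera_matrix': array([[459.46333608,   0.        , 277.79839233],
       [  0.        , 459.46333608, 214.14979732],
       [  0.        ,   0.        ,   1.        ]]), 'k1': -0.06270781230977941, 'R': array([[-0.4981905 ,  0.86688725, -0.01768388],
       [ 0.57175001,  0.313109  , -0.75833019],
       [-0.65184979, -0.38790365, -0.65163073]]), 't': array([ 0.26350137, -0.24656105,  1.39250665])}
side {'camera_matrix': array([[525.91958639,   0.        , 284.65203494],
       [  0.        , 525.91958639, 204.74090773],
       [  0.        ,   0.        ,   1.        ]]), 'k1': -0.07118157774095832, 'R': array([[ 0.98973589, -0.14289881, -0.00167497],
       [-0.09452939, -0.64584287, -0.75759566],
       [ 0.10717775,  0.74997794, -0.652722  ]]), 't': array([-0.54594001,  0.12034865,  1.24258712])}
wrist {'camera_matrix': array([[348.66463474,   0.        , 281.34361221],
       [  0.        , 348.66463474, 211.98033196],
       [  0.        ,   0.        ,   1.        ]]), 'k1': -0.019132142086716538, 'R': array([[ 9.99999590e-01, -3.58009304e-04, -8.32280688e-04],
       [-1.35847685e-04, -9.67481157e-01,  2.52943063e-01],
       [-8.95771852e-04, -2.52942846e-01, -9.67480808e-01]]), 't': array([-0.52492373, -0.03219292,  0.38923704])}
```

View pics/scene0.png

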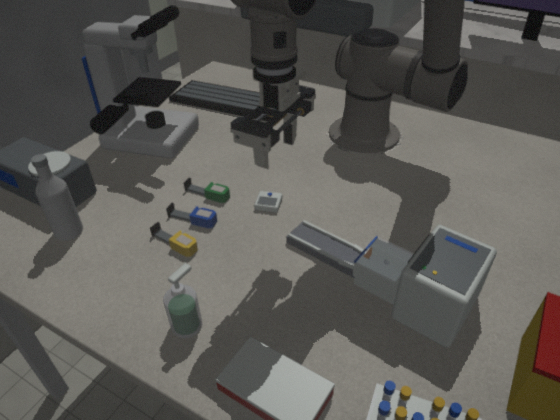

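View pics/side0.png

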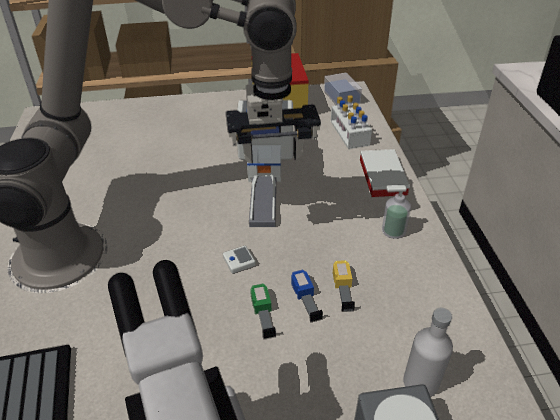

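View pics/wrist0.png

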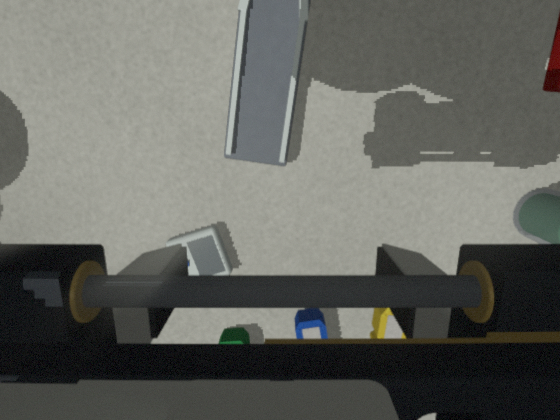

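```bash
cat > h.py <<'E'
from cell import robot
import numpy as np, cv2
from scipy.optimize import minimize, least_squares
def proj(p,X):
    X=np.atleast_2d(X)@np.array(p['R']).T+p['t']
    s=X[:,:2]/X[:,2:]; r2=(s**2).sum(1,keepdims=True)
    s=s*(1+p['k1']*r2); K=p['camera_matrix']
    return s@K[:2,:2].T+K[:2,2]
def unproj(p,uv,z):
    K=p['camera_matrix'];d=(np.atleast_2d(uv)-K[:2,2])/K[0,0]
    s=d.copy()
    for _ in range(20): s=d/(1+p['k1']*(s**2).sum(1,keepdims=True))
    R=np.array(p['R']);t=np.array(p['t']);C=-R.T@t
    r=np.c_[s,np.ones(len(s))]@R
    return C+r*((z-C[2])/r[:,2])[:,None]
def pose(x,y,yaw,z=0):
    c,s=np.cos(yaw),np.sin(yaw)
    return lambda P:np.asarray(P)@np.array([[c,s,0],[-s,c,0],[0,0,1]])+[x,y,z]
def box(x0,x1,w,z0,z1): return np.array([[x,y,z] for x in(x0,x1) for y in(-w/2,w/2) for z in(z0,z1)])
pent=[(-28,18),(18,18),(28,12),(28,-12),(18,-18),(-28,-18)]
BLOCK=np.array([(x,y,z) for x,y in pent for z in(0,28)])/1000
PARTS=[BLOCK,box(-.09,-.028,.020,0,.008),box(-.094,-.088,.026,0,.026)]
def render(p,T,parts=PARTS,S=4):
    m=np.zeros((420*S,560*S),np.uint8)
    for P in parts:
        q=cv2.convexHull((proj(p,T(P))*S+S/2-.5).astype(np.float32)).astype(np.int32)
        cv2.fillConvexPoly(m,q,255)
    return cv2.resize(m,(560,420),interpolation=cv2.INTER_AREA)/255.
E
python3 - <<'E'
from h import *
import pickle
d={}
for n in ["scene","side"]:
    im=robot.read_camera(n);p=robot.camera_params(n);d[n]=(im,p,{})
    for l in ["blue","green_mid","yellow_mid","timer","flap"]:
        ms=robot.masks_of(n,l);d[n][2][l]=ms
        c=robot.look_for(n,l)
        for m in ms[:2]:
            ys,xs=np.nonzero(m['mask']);print(n,l,round(m['score'],2),len(xs),xs.mean().round(1),ys.mean().round(1))
        for k in c[:2]: print('   ',round(k['score'],2),(np.array(p['R']).T@(np.array(k['centre'])-p['t'])).round(4))
pickle.dump(d,open('d0.pkl','wb'))
cv2.imwrite('pics/sc_crop.png',cv2.resize(d['scene'][0][210:330,280:500,::-1],None,fx=3.5,fy=3.5,interpolation=cv2.INTER_CUBIC))
cv2.imwrite('pics/si_crop.png',cv2.resize(d['side'][0][90:240,210:330,::-1],None,fx=4,fy=4,interpolation=cv2.INTER_CUBIC))
E
```

```text
scene blue 0.97 688 194.9 216.3
    0.55 [ 0.5743 -0.1913  0.0183]
scene green_mid 0.96 572 209.1 190.8
    0.86 [ 0.4788 -0.2228  0.0137]
    0.71 [ 0.6624 -0.1768  0.0195]
scene timer 0.71 457 267.1 201.3
    0.79 [ 0.4377 -0.0808  0.019 ]
    0.31 [0.565  0.3314 0.069 ]
    0.52 [ 0.4815 -0.2203  0.0181]
    0.41 [ 0.6598 -0.177   0.023 ]
side blue 0.97 748 305.2 293.4
    0.94 [ 0.5669 -0.2099  0.0212]
side green_mid 0.95 837 262.7 308.9
side yellow_mid 0.75 684 343.5 283.4
    0.96 [ 0.651  -0.1971  0.0257]
    0.48 [0.5274 0.2132 0.0357]
side timer 0.95 555 238.4 259.3
    0.92 [ 0.4317 -0.0957  0.018 ]
side flap 0.71 3260 265.6 169.8
side flap 0.7 820 305.4 293.6
    0.65 [0.5268 0.2059 0.049 ]
```

```bash
cat > fit.py <<'E'
from h import *
import pickle
d=pickle.load(open('d0.pkl','rb'))
for l,g in [("blue",(.57,-.18)),("green_mid",(.48,-.2)),("yellow_mid",(.65,-.17))]:
    V=[(n,d[n][1],d[n][2][l][0]['mask'].astype(float)) for n in d if d[n][2][l] and (l!='green_mid' or 1)]
    def cost(v):
        T=pose(v[0],v[1],v[2]);c=0
        for n,p,m in V:
            r=render(p,T);c+=1-np.minimum(r,m).sum()/np.maximum(r,m).sum()
        return c/len(V)
    best=min((minimize(cost,[*g,a],method='Nelder-Mead',options=dict(initial_simplex=[[*g,a],[g[0]+.02,g[1],a],[g[0],g[1]+.02,a],[*g,a+.2]],xatol=1e-4,fatol=1e-4)) for a in(1.3,1.6,1.9)),key=lambda r:r.fun)
    print(l,best.x.round(4),best.fun.round(3),[cost1 for cost1 in [len(V)]])
    for n,p,m in V:
        w=minimize(lambda v:1-np.minimum(render(p,pose(*v)),m).sum()/np.maximum(render(p,pose(*v)),m).sum(),best.x,method='Nelder-Mead')
        print('  ',n,w.x.round(4),round(w.fun,3))
E
python3 fit.py
```

```text
blue [ 0.5627 -0.1827  1.7385] 0.092 [2]
   scene [ 0.5648 -0.1817  1.7135] 0.074
   side [ 0.5618 -0.1826  1.7436] 0.084
green_mid [ 0.469  -0.2095  1.6464] 0.075 [2]
   scene [ 0.4702 -0.2095  1.6394] 0.09
   side [ 0.4681 -0.2098  1.6573] 0.054
yellow_mid [ 0.6571 -0.1672  1.4839] 0.084 [1]
   side [ 0.6571 -0.1672  1.4839] 0.084
```

View pics/sc_crop.png

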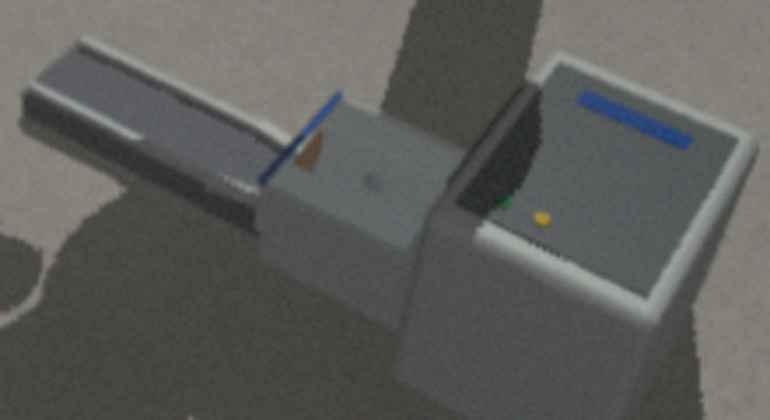

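View pics/si_crop.png

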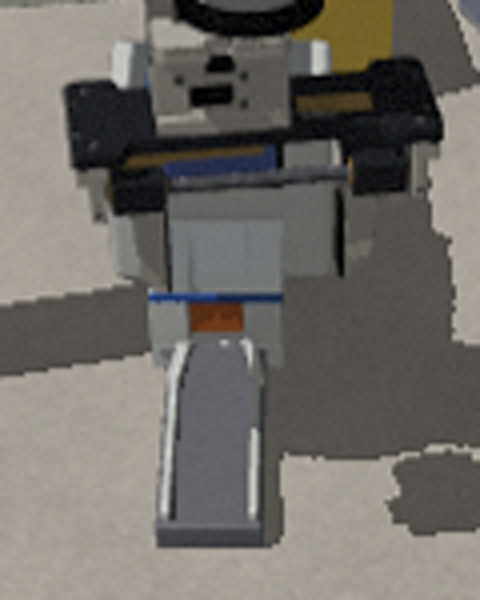

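Run:
```python
from h import *
import pickle
d=pickle.load(open('d0.pkl','rb'));s=d['scene'][1];e=d['side'][1];w=robot.camera_params('wrist')
obs=[(s,(303.4,221.4),(-.185,.033,.026)),(s,(287.1,235.1),(-.185,-.033,.026)),
(e,(250,220.5),(-.185,.033,.02)),(e,(276.2,220.5),(-.185,-.033,.02)),
(w,(227,155),(-.185,.033,.026)),(w,(286,163),(-.185,-.033,.026)),
(e,(247,164.2),(-.005,.045,.064)),(e,(281,164.2),(-.005,-.045,.064)),
(s,(354.9,261.4),(-.005,-.045,.064)),(s,(377.1,237.1),(-.005,.045,.064))]
for p,uv,P in obs: print(unproj(p,uv,P[2]).round(4), P)
def f(v): return np.concatenate([(proj(p,pose(*v)([P]))-uv).ravel() for p,uv,P in obs])
r=least_squares(f,[.52,.2,1.5],loss='soft_l1');print(r.x.round(4));print(f(r.x).reshape(-1,2).round(1))
```

```text
[[0.4745 0.0369 0.026 ]] (-0.185, 0.033, 0.026)
[[0.5325 0.0264 0.026 ]] (-0.185, -0.033, 0.026)
[[0.4696 0.0336 0.02  ]] (-0.185, 0.033, 0.02)
[[0.5339 0.0242 0.02  ]] (-0.185, -0.033, 0.02)
[[0.47   0.0334 0.026 ]] (-0.185, 0.033, 0.026)
[[0.5303 0.0252 0.026 ]] (-0.185, -0.033, 0.026)
[[0.4799 0.2094 0.064 ]] (-0.005, 0.045, 0.064)
[[0.5701 0.1961 0.064 ]] (-0.005, -0.045, 0.064)
[[0.5694 0.1997 0.064 ]] (-0.005, -0.045, 0.064)
[[0.4829 0.2133 0.064 ]] (-0.005, 0.045, 0.064)
[0.5266 0.2123 1.4329]
[[-0.1 -2. ]
 [-1.   0.1]
 [-0.4  0. ]
 [-0.  -0.1]
 [-1.5 -0.2]
 [ 3.5  0.7]
 [ 0.4 -1. ]
 [-0.1 -1.1]
 [ 0.5  0.6]
 [ 0.4 -0.4]]
```

```bash
python3 -m creep '[[[-4,0.8,2,0,0,-2,0.3],[-8,1.6,4,0,0,-5,0.3],[-12,2.4,6,0,0,-8,0.3],[-16,3.2,8,0,0,-9.6,0.3],[-18.3,3.8,9,0,0,-9.6,0.3],[-18.3,3.8,9,0,0,-9.6,0.3],[-18.3,3.8,9,0,0,-9.6,0.3],[-18.3,3.8,9,0,0,-9.6,0.3]]]' 20
python3 - <<'E'
from h import *
import pickle
print(robot.observe()['tool_pos'])
d={}
for n in ["scene","side","wrist"]:
    p=robot.camera_params(n);im=robot.read_camera(n);d[n]=(im,p,{});cv2.imwrite(f"pics/{n}1.png",im[:,:,::-1])
    for l in ["blue"]:
        d[n][2][l]=robot.masks_of(n,l); print(n,[(m['score'],m['mask'].sum()) for m in d[n][2][l]])
pickle.dump(d,open('d1.pkl','wb'))
E
```

```text
time: 2.05
tool_pos: [0.5631, -0.182, 0.1514]
tool_rot: [3.141, 0.0, 1.739]
contact_force: [-0.3, -0.6, 0.5]
opening: 0.0597
[ 0.56313558 -0.18203478  0.15135206]
scene [(0.69, np.int64(688))]
side [(0.81, np.int64(813))]
wrist [(0.92, np.int64(4225))]
```

View pics/wrist1.png

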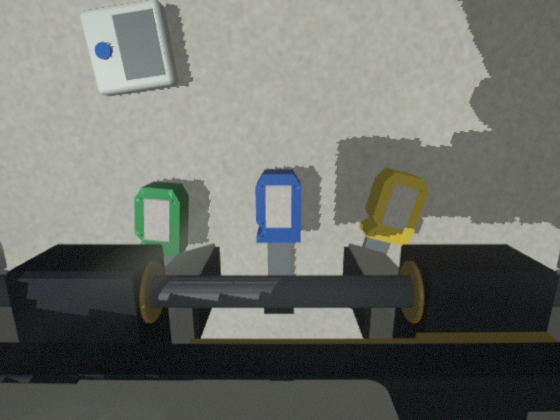

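View pics/side1.png

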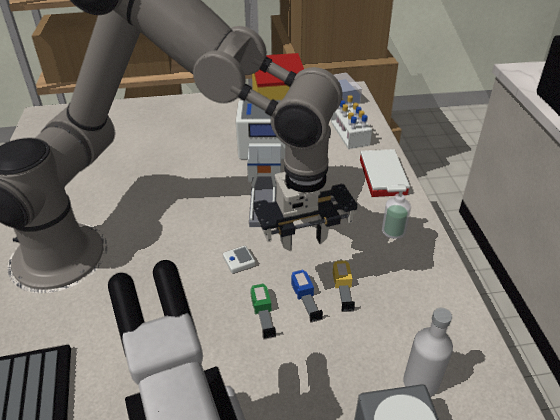

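```bash
cat > ov.py <<'E'
from h import *
import pickle,sys
d=pickle.load(open(sys.argv[1],'rb'));im,p,_=d['wrist']
v=[float(a) for a in sys.argv[2:5]]
T=pose(*v);top=np.array([(x,y,28) for x,y in pent])/1000
print(proj(p,T(top)).round(0))
# top-face corners clicked
E
python3 ov.py d1.pkl 0.5627 -.1827 1.7385
python3 - <<'E'
from h import *
import pickle
d=pickle.load(open('d1.pkl','rb'));im,p,_=d['wrist']
cv2.imwrite('pics/w1c.png',cv2.resize(im[150:320,110:450,::-1],None,fx=2.3,fy=2.3,interpolation=cv2.INTER_CUBIC))
E
```

```text
[[258. 242.]
 [257. 186.]
 [264. 174.]
 [296. 174.]
 [303. 186.]
 [302. 242.]]
```

View pics/w1c.png

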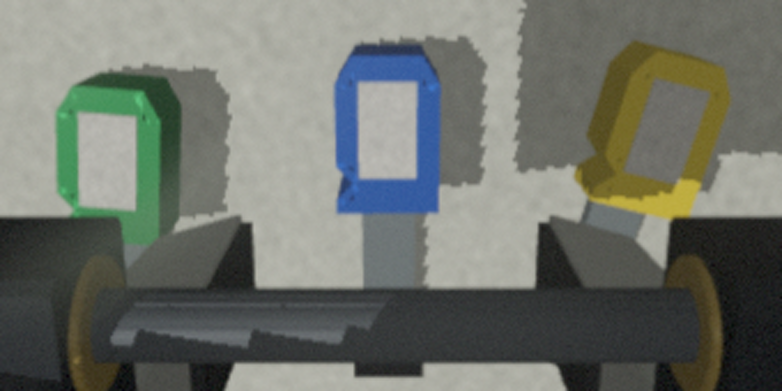

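```bash
python3 -m creep '[[[0.1,-0.2,3,0,0,0,0.3],[0.1,-0.2,6,0,0,0,0.3],[0.1,-0.2,9,0,0,0,0.3],[0.1,-0.2,11,0,0,0,0.3],[0.1,-0.2,12.4,0,0,0,0.3],[0.1,-0.2,12.8,0,0,0,0.3],[0.1,-0.2,12.8,0,0,0,0.3],[0.1,-0.2,12.8,0,0,0,0.3]]]' 20
python3 - <<'E'
from h import *
im=robot.read_camera("wrist");cv2.imwrite("pics/wrist2.png",im[:,:,::-1])
E
```

```text
time: 3.15
tool_pos: [0.5619, -0.182, 0.0244]
tool_rot: [3.139, 0.002, 1.739]
contact_force: [0.5, 0.1, -0.3]
opening: 0.0598
```

View pics/wrist2.png

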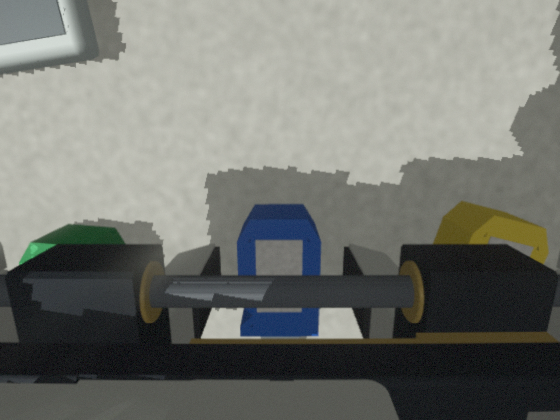

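The block sits between the fingers (columns 238–320, between pads at about 215 and 350). Closing.

```bash
python3 -m creep '[[[0.1,0,0.1,0,0,0,-0.1],[0.1,0,0.1,0,0,0,-0.3],[0.1,0,0.1,0,0,0,-1],[0.1,0,0.1,0,0,0,-1],[0.1,0,0.1,0,0,0,-1],[0.1,0,0.1,0,0,0,-1]]]' 20
python3 -m creep '[[[0,0,-2,0,0,0,-1],[0,0,-5,0,0,0,-1],[0,0,-8,0,0,0,-1],[0,0,-8,0,0,0,-1],[0,0,-8,0,0,0,-1]]]'
python3 - <<'E'
from h import *
for n in ["wrist","side"]:
  im=robot.read_camera(n);cv2.imwrite(f"pics/{n}3.png",im[:,:,::-1])
E
```

```text
time: 3.8
tool_pos: [0.5618, -0.1811, 0.0238]
tool_rot: [3.139, 0.002, 1.739]
contact_force: [-0.7, 0.4, 4.0]
opening: 0.0358
time: 4.3
tool_pos: [0.5615, -0.181, 0.1037]
tool_rot: [3.139, 0.002, 1.739]
contact_force: [-1.3, -0.4, -1.4]
opening: 0.0359
```

View pics/wrist3.png

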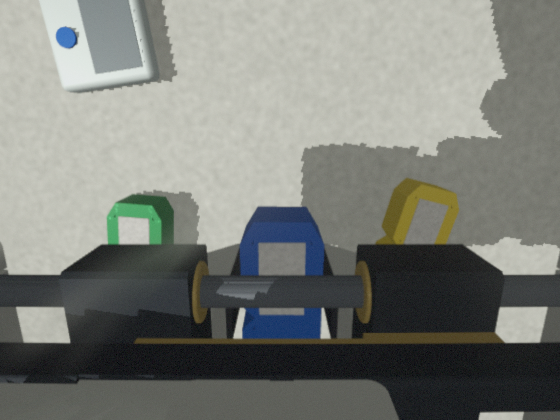

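View pics/side3.png

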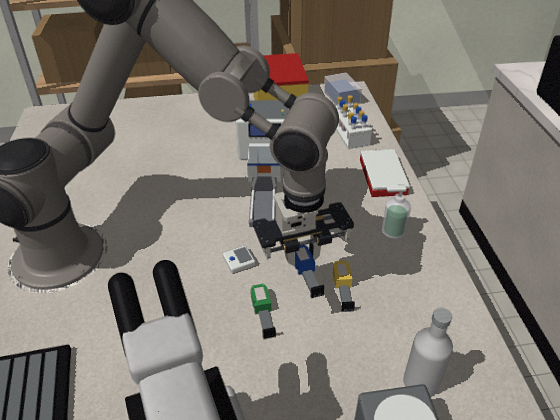

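```bash
python3 -m creep '[[[4,-0.3,-1,0,0,3,-1],[8,-0.7,-2,0,0,7,-1],[12,-1,-2.6,0,0,11,-1],[16,-1.4,-2.6,0,0,15,-1],[20,-1.7,-2.6,0,0,17.5,-1],[22.5,-2,-2.6,0,0,17.5,-1],[23.2,-2,-2.6,0,0,17.5,-1],[23.2,-2,-2.6,0,0,17.5,-1]]]'
python3 - <<'E'
from h import *
import pickle
d={}
for n in ["wrist","side","scene"]:
  p=robot.camera_params(n);im=robot.read_camera(n);cv2.imwrite(f"pics/{n}4.png",im[:,:,::-1]);d[n]=(im,p,{})
cv2.imwrite('pics/w4c.png',cv2.resize(d['wrist'][0][0:260,140:440,::-1],None,fx=2.3,fy=2.3,interpolation=cv2.INTER_CUBIC))
pickle.dump(d,open('d4.pkl','wb'))
E
```

```text
time: 5.2
tool_pos: [0.5016, 0.0454, 0.1274]
tool_rot: [-3.14, 0.0, 1.436]
contact_force: [-0.0, -1.1, -1.1]
opening: 0.0359
```

View pics/w4c.png

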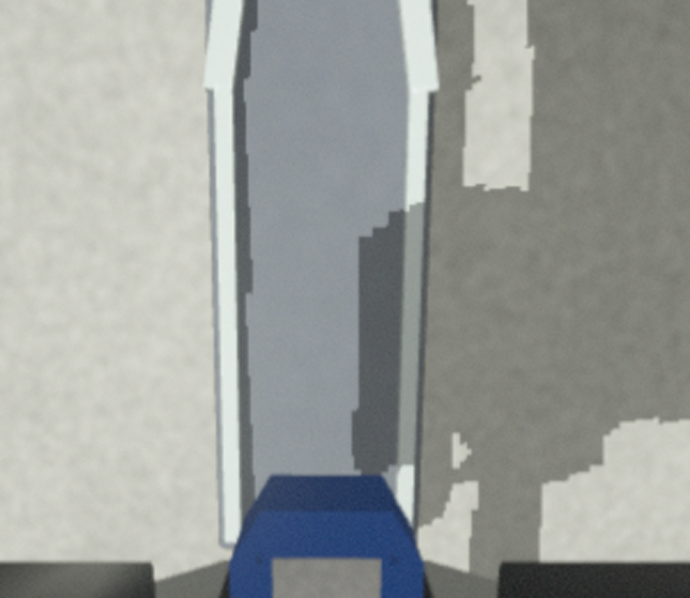

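View pics/scene4.png

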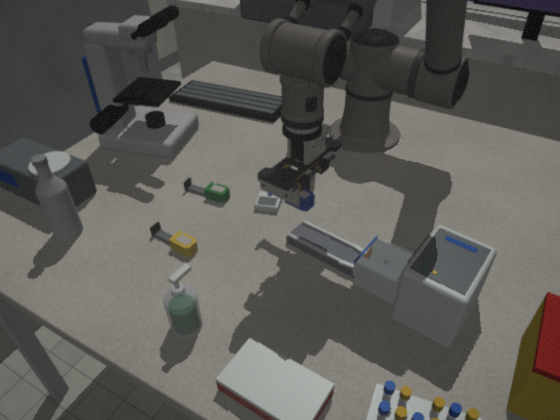

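Run:
```python
from h import *
import pickle
d=pickle.load(open('d4.pkl','rb'));p=d['wrist'][1]
P=np.array([(206,90),(234,90),(407,90),(437,90),(222,545),(243,545),(399,465)])/2.3+[140,0]-.3
W=unproj(p,P,.026);print(W.round(4))
v=(.5266,.2123,1.4329);c,s=np.cos(v[2]),np.sin(v[2])
q=W[:,:2]-v[:2];print((q@np.array([[c,-s],[s,c]])).round(4))
```

```text
[[0.4846 0.1674 0.026 ]
 [0.4924 0.1664 0.026 ]
 [0.5406 0.1598 0.026 ]
 [0.5489 0.1587 0.026 ]
 [0.4666 0.034  0.026 ]
 [0.4733 0.033  0.026 ]
 [0.5261 0.0526 0.026 ]]
[[-0.0502  0.0355]
 [-0.0502  0.0276]
 [-0.0501 -0.0211]
 [-0.0501 -0.0295]
 [-0.1849  0.0349]
 [-0.1849  0.0281]
 [-0.1583 -0.0215]]
```

```bash
python3 -m creep '[[[3,0,1,0,0,0,-1],[6,-0.1,2,0,0,0,-1],[9,-0.1,4,0,0,0,-1],[10.5,-0.1,5,0,0,0,-1],[10.5,-0.1,5,0,0,0,-1],[10.5,-0.1,5,0,0,0,-1]]]'
python3 - <<'E'
from h import *
import pickle
d={}
for n in ["wrist","side","scene"]:
  p=robot.camera_params(n);im=robot.read_camera(n);cv2.imwrite(f"pics/{n}5.png",im[:,:,::-1]);d[n]=(im,p,{})
pickle.dump(d,open('d5.pkl','wb'))
E
```

```text
time: 5.95
tool_pos: [0.5161, 0.1468, 0.0776]
tool_rot: [-3.141, 0.001, 1.433]
contact_force: [0.4, -0.5, -1.4]
opening: 0.0356
```

View pics/wrist5.png

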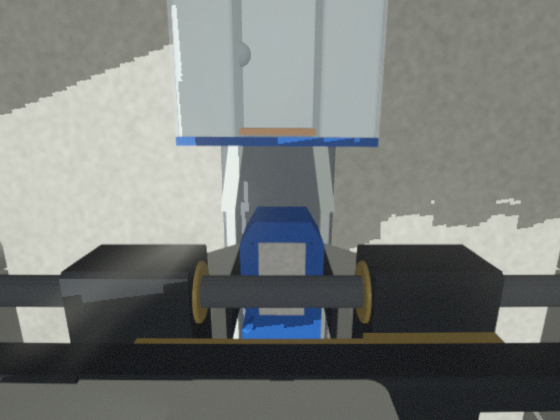

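Run:
```python
from h import *
import pickle
d=pickle.load(open('d5.pkl','rb'));p=d['wrist'][1];im=d['wrist'][0]
v=(.5236,.2127,1.4329);c,s=np.cos(v[2]),np.sin(v[2])
def loc(uv,z):
    W=unproj(p,uv,z);return ((W[:,:2]-v[:2])@np.array([[c,-s],[s,c]])).round(4)
print('bay top front',loc([(177,139),(378,140),(177,146),(378,146)],.064))
print('flap hinge',loc([(240,130),(315,130)],.055))
print('rail kink',loc([(223,212),(333,212)],.026))
print('ball',loc([(243,55)],.034))
print('TCP',((np.array([[.5161,.1468]])-v[:2])@np.array([[c,-s],[s,c]])).round(4))
cv2.imwrite('pics/w5c.png',cv2.resize(im[0:260,160:400,::-1],None,fx=2.3,fy=2.3,interpolation=cv2.INTER_CUBIC))
```

```text
bay top front [[-0.0069  0.0443]
 [-0.0073 -0.045 ]
 [-0.0099  0.0445]
 [-0.01   -0.0452]]
flap hinge [[-0.0033  0.0172]
 [-0.0033 -0.0178]]
rail kink [[-0.0504  0.0318]
 [-0.0504 -0.032 ]]
ball [[0.0328 0.0171]]
TCP [[-0.0663 -0.0016]]
```

View pics/w5c.png

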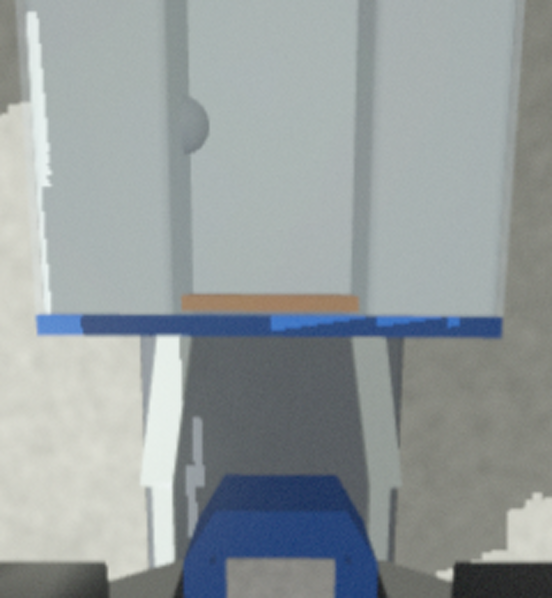

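```bash
python3 -m creep '[[[-0.1,-0.16,1.5,0,0,0,-1],[-0.1,-0.16,2.6,0,0,0,-1],[-0.1,-0.16,3.1,0,0,0,-1],[-0.1,-0.16,3.3,0,0,0,-1],[-0.1,-0.16,3.3,0,0,0,-1]]]'
python3 - <<'E'
from h import *
im=robot.read_camera("wrist");cv2.imwrite("pics/wrist6.png",im[:,:,::-1])
im=robot.read_camera("side");cv2.imwrite("pics/side6.png",cv2.resize(im[90:270,200:350,::-1],None,fx=3,fy=3))
E
```

```text
time: 6.6
tool_pos: [0.5147, 0.1457, 0.0453]
tool_rot: [3.141, 0.0, 1.431]
contact_force: [0.1, -0.4, -2.5]
opening: 0.0359
```

View pics/wrist6.png

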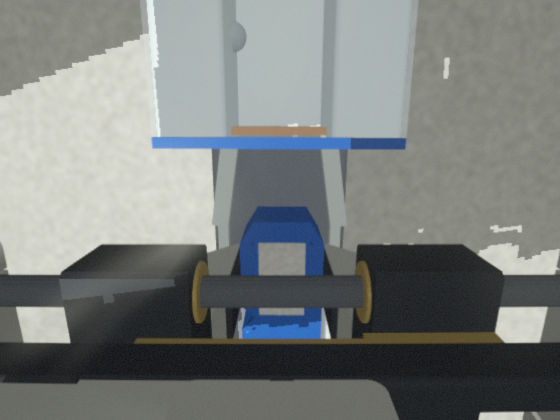

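View pics/side6.png

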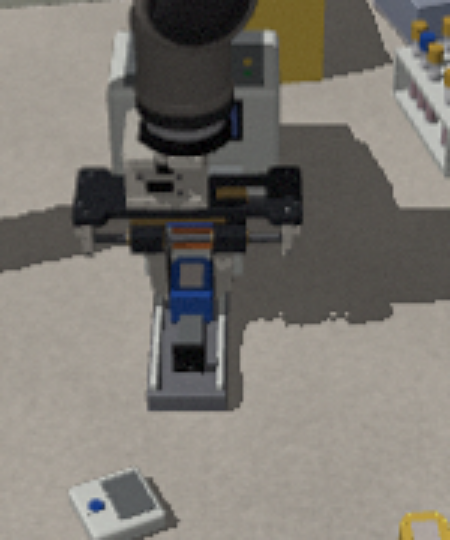

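```bash
python3 -m creep '[[[0,0,0.1,0,0,0,-1],[0,0,0.13,0,0,0,-1],[0,0,0.13,0,0,0,-1]]]'
python3 -m creep '[[[0,0,0,0,0,0,-0.05],[0,0,0,0,0,0,-0.05],[0,0,0,0,0,0,-0.05],[0,0,0,0,0,0,-0.05]]]'
python3 -m creep '[[[0,0,-2,0,0,0,-0.05],[0,0,-5,0,0,0,-0.05],[0,0,-8,0,0,0,-0.05],[-4,0,-8,0,0,0,-0.05],[-8,0,-8,0,0,0,-0.2],[-12,0,-8,0,0,0,-0.6],[-12.5,0,-8,0,0,0,-1],[-12.5,0,-8,0,0,0,-1]]]'
python3 - <<'E'
from h import *
import pickle
d={}
for n in ["wrist","side","scene"]:
  p=robot.camera_params(n);im=robot.read_camera(n);cv2.imwrite(f"pics/{n}7.png",im[:,:,::-1]);d[n]=(im,p,{})
  d[n][2]['blue']=robot.masks_of(n,'blue');print(n,[(m['score'],m['mask'].sum()) for m in d[n][2]['blue']])
pickle.dump(d,open('d7.pkl','wb'))
E
```

```text
time: 7.0
tool_pos: [0.515, 0.1459, 0.0446]
tool_rot: [3.14, 0.0, 1.432]
contact_force: [-1.0, -0.4, -0.9]
opening: 0.036
time: 7.4
tool_pos: [0.5151, 0.1459, 0.0447]
tool_rot: [3.139, 0.0, 1.432]
contact_force: [0.4, 0.3, 0.2]
opening: 0.0435
time: 8.2
tool_pos: [0.4976, 0.0213, 0.1248]
tool_rot: [3.139, -0.0, 1.429]
contact_force: [0.3, 0.0, -1.1]
opening: 0.0175
wrist [(0.71, np.int64(7919))]
side [(0.72, np.int64(246))]
scene [(0.88, np.int64(865))]
```

View pics/wrist7.png

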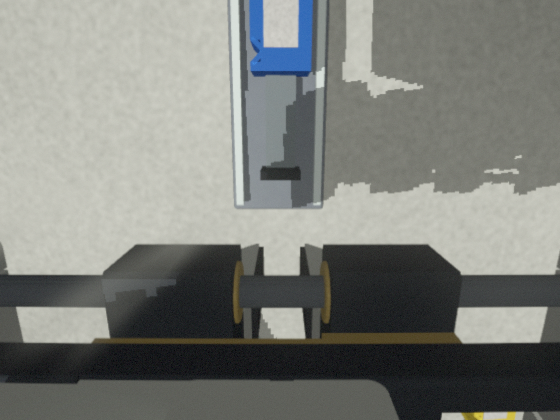

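View pics/side7.png

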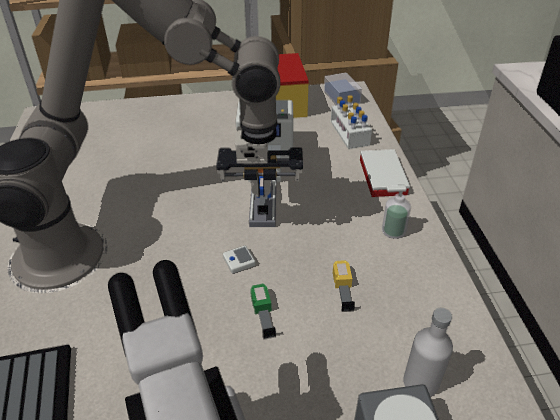

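```bash
cat > port.py <<'E'
from h import *
V=(.5231,.2087,1.4329);c,s=np.cos(V[2]),np.sin(V[2])
def loc(W): return ((np.atleast_2d(W)[:,:2]-V[:2])@np.array([[c,-s],[s,c]])).round(4)
E
python3 - <<'E'
from port import *
import pickle
d=pickle.load(open('d7.pkl','rb'))
p=d['wrist'][1]
print('tab top edges z46',loc(unproj(p,[(261,168),(300,168),(261,179),(300,179)],.046)))
print('block rear top z48',loc(unproj(p,[(251,73),(312,73)],.048)))
print('block rear bottom/edge row 62',loc(unproj(p,[(251,62),(312,62)],.048)))
print('TCP',loc(robot.observe()['tool_pos']))
im=d['wrist'][0];cv2.imwrite('pics/w7c.png',cv2.resize(im[0:230,200:360,::-1],None,fx=2.6,fy=2.6,interpolation=cv2.INTER_CUBIC))
E
```

```text
tab top edges z46 [[-0.1511  0.0116]
 [-0.1513 -0.0133]
 [-0.1582  0.0118]
 [-0.1584 -0.0134]]
block rear top z48 [[-0.0943  0.0164]
 [-0.0944 -0.0198]]
block rear bottom/edge row 62 [[-0.0881  0.0163]
 [-0.0883 -0.0197]]
TCP [[-0.1872 -0.0003]]
```

View pics/w7c.png

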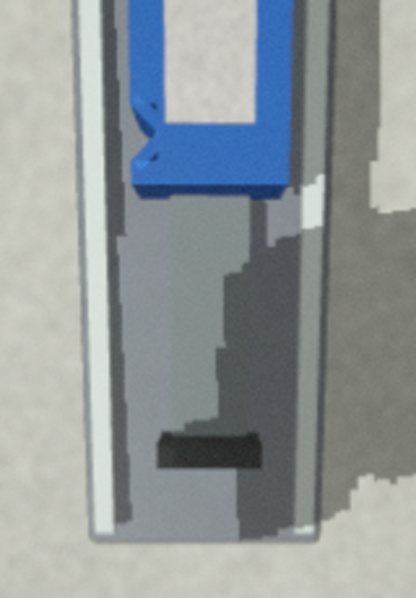

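```bash
python3 -m creep '[[[0,0,2,0,0,-0.2,-1],[0,0,4,0,0,-0.2,-1],[0,0,6,0,0,-0.2,-1],[0,0,7.5,0,0,-0.2,-1],[0,0,8.1,0,0,-0.2,-1],[0,0,8.1,0,0,-0.2,-1],[0,0,8.1,0,0,-0.2,-1]]]'
python3 - <<'E'
from port import *
import pickle
s=robot.observe();print(s['tool_pos'],loc(s['tool_pos']),s['opening'])
im=robot.read_camera("wrist");cv2.imwrite("pics/wrist8.png",im[:,:,::-1])
im=robot.read_camera("side");cv2.imwrite("pics/side8.png",cv2.resize(im[90:270,200:350,::-1],None,fx=3,fy=3))
E
```

```text
time: 9.2
tool_pos: [0.4983, 0.0235, 0.0441]
tool_rot: [3.139, -0.0, 1.437]
contact_force: [0.0, -0.1, 0.0]
opening: 0.0007
[0.49826226 0.0234514  0.04411188] [[-0.1869 -0.0009]] 0.0006622252416540234
```

View pics/wrist8.png

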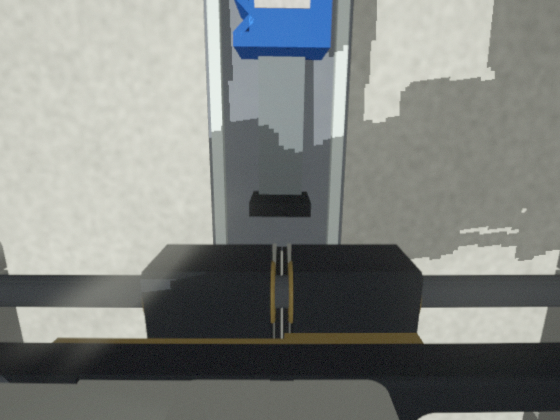

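View pics/side8.png

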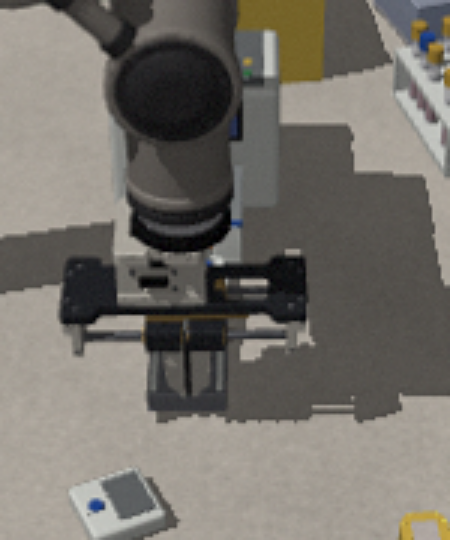

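```bash
python3 -m creep '[[[1.2,0,0,0,0,0,-1],[1.8,0,0,0,0,0,-1],[2.3,0,0,0,0,0,-1],[2.8,0,0,0,0,0,-1],[3.4,0,0,0,0,0,-1],[4,0,0,0,0,0,-1],[4.6,0,0,0,0,0,-1],[4.6,0,0,0,0,0,-1]]]'
python3 - <<'E'
from port import *
s=robot.observe();print(loc(s['tool_pos']),s['contact_force'])
im=robot.read_camera("wrist");cv2.imwrite("pics/wrist9.png",im[:,:,::-1])
E
```

```text
time: 10.1
tool_pos: [0.5046, 0.0697, 0.0444]
tool_rot: [3.138, -0.0, 1.438]
contact_force: [-0.1, 0.2, -0.6]
opening: 0.0002
[[-0.1402 -0.0008]] [-0.08712925  0.16627847 -0.61933043]
```

View pics/wrist9.png

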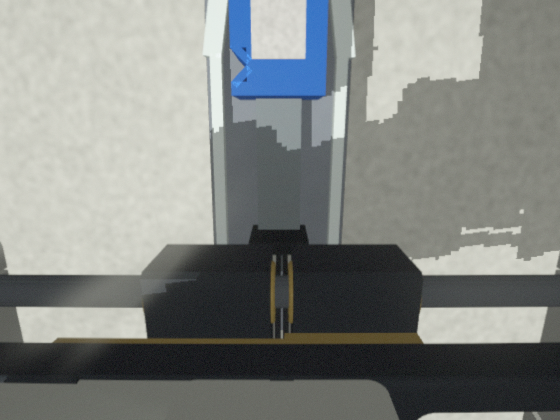

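```bash
python3 -m creep '[[[0.7,0,0,0,0,0.2,-1],[1.4,0,0,0,0,0.2,-1],[2.1,0,0,0,0,0.2,-1],[2.8,0,0,0,0,0.2,-1],[3.5,0,0,0,0,0.2,-1],[4.2,0,0,0,0,0.2,-1],[4.8,0,0,0,0,0.2,-1],[5.2,0,0,0,0,0.2,-1]]]'
python3 - <<'E'
from port import *
s=robot.observe();print(loc(s['tool_pos']),s['contact_force'])
im=robot.read_camera("wrist");cv2.imwrite("pics/wrist10.png",im[:,:,::-1])
E
```

```text
time: 10.95
tool_pos: [0.5115, 0.1212, 0.0443]
tool_rot: [3.138, 0.0, 1.435]
contact_force: [-0.5, -6.7, -0.4]
opening: 0.0003
[[-0.0883 -0.0005]] [-0.51363599 -6.70906842 -0.39599981]
```

View pics/wrist10.png

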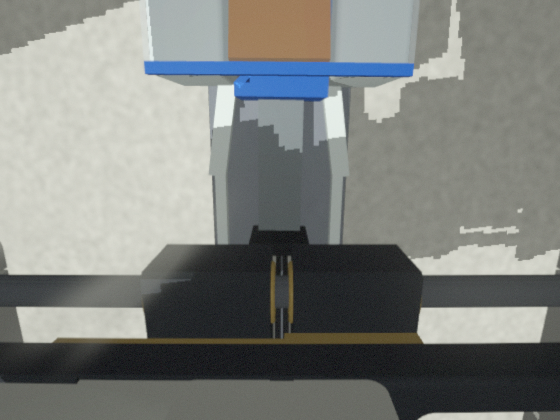

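```bash
python3 -m creep '[[[0.5,0,0,0,0,0,-1],[1,0,0,0,0,0,-1],[1.5,0,0,0,0,0,-1],[2,0,0,0,0,0,-1],[2.4,0,0,0,0,0,-1],[2.8,0,0,0,0,0,-1],[3.1,0,0,0,0,0,-1],[3.1,0,0,0,0,0,-1]]]'
python3 - <<'E'
from port import *
s=robot.observe();print(loc(s['tool_pos']),s['contact_force'])
im=robot.read_camera("wrist");cv2.imwrite("pics/wrist11.png",im[:,:,::-1])
E
```

```text
time: 11.8
tool_pos: [0.5159, 0.1527, 0.0442]
tool_rot: [3.138, -0.0, 1.435]
contact_force: [1.1, -1.1, -0.6]
opening: 0.0007
[[-0.0565 -0.0006]] [ 1.07863804 -1.11145968 -0.60878182]
```

View pics/wrist11.png

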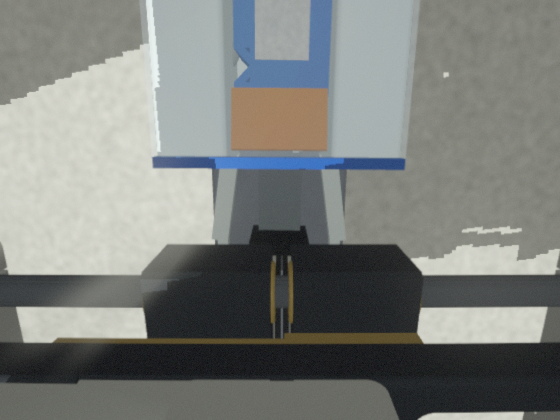

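```bash
python3 -m creep '[[[0.15,0,0,0,0,0,-1],[0.3,0,0,0,0,0,-1],[0.4,0,0,0,0,0,-1],[0.5,0,0,0,0,0,-1],[0.5,0,0,0,0,0,-1]]]'
python3 - <<'E'
from port import *
s=robot.observe();print(loc(s['tool_pos']),s['contact_force'])
im=robot.read_camera("wrist");cv2.imwrite("pics/wrist12.png",cv2.resize(im[0:260,140:420,::-1],None,fx=2.5,fy=2.3))
E
```

```text
time: 12.35
tool_pos: [0.5164, 0.1581, 0.0443]
tool_rot: [3.138, -0.001, 1.435]
contact_force: [-0.2, 1.0, -0.8]
opening: 0.0006
[[-0.0511 -0.0004]] [-0.16911023  1.037051   -0.78063123]
```

View pics/wrist12.png

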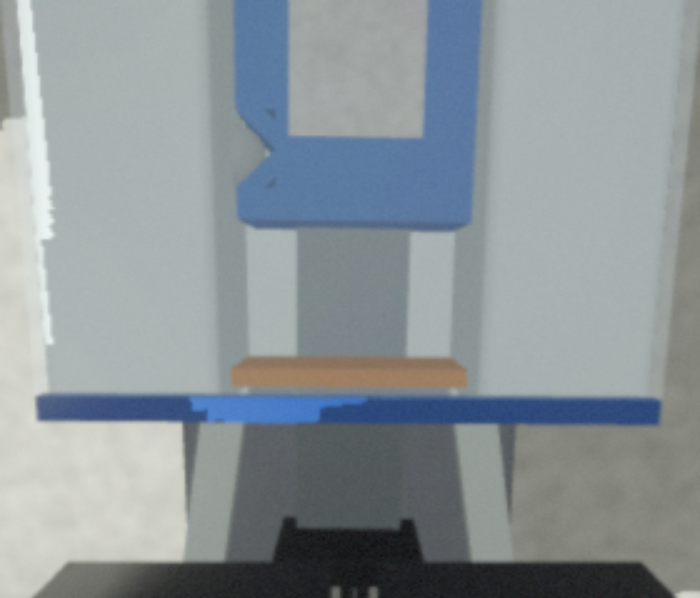

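The block is in, the flap has dropped shut (row ~370), and the ball appears in the notch (255,150). Backing off for a clear look.

```bash
python3 -m creep '[[[-0.5,0,0,0,0,0,-1],[-2,0,0,0,0,0,-1],[-3,0,-2,0,0,0,-1],[-3,0,-6,0,0,0,-1],[-3,0,-8,0,0,0,-1],[-3,0,-8,0,0,0,-1]]]'
python3 - <<'E'
from port import *
p=robot.camera_params('wrist');im=robot.read_camera("wrist");cv2.imwrite("pics/wrist13.png",im[:,:,::-1]);cv2.imwrite("pics/wrist13c.png",cv2.resize(im[0:200,180:380,::-1],None,fx=3,fy=3,interpolation=cv2.INTER_CUBIC))
s=robot.observe();print(loc(s['tool_pos']),s['contact_force'])
E
```

```text
time: 13.0
tool_pos: [0.5137, 0.1273, 0.1272]
tool_rot: [3.132, -0.002, 1.434]
contact_force: [-0.6, 0.6, -0.2]
opening: 0.0003
[[-0.082  -0.0008]] [ 0.65023091 -0.85254947  0.34869748]
```

View pics/wrist13.png

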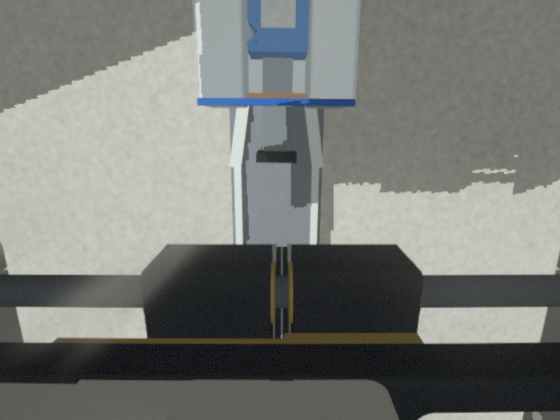

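View pics/wrist13c.png

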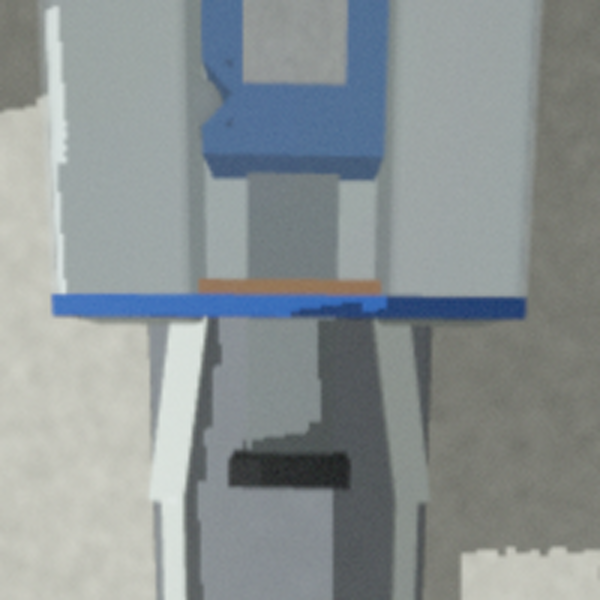

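Run:
```python
from port import *
p=robot.camera_params('wrist')
f=lambda u,v,z:loc(unproj(p,[(180+u/3-.3,v/3-.3)],z))[0]
print('tab top front/rear',f(230,452,.046),f(230,462,.046),'tab bottom rear',f(232,488,.02))
print('kink',f(152,500,.026),f(428,500,.026))
print('block rear top',f(203,155,.048),f(382,157,.048),'rear bottom',f(210,178,.02))
print('ball/notch tip',f(227,100,.048),'bay front',f(55,296,.064),'flap hinge',f(200,281,.055))
```

```text
tab top front/rear [-0.0329  0.014 ] [-0.035  0.014] tab bottom rear [-0.0434  0.0153]
kink [-0.0455  0.0336] [-0.0455 -0.0307]
block rear top [0.0249 0.0182] [ 0.0246 -0.0169] rear bottom [0.0252 0.0191]
ball/notch tip [0.0348 0.0133] bay front [-0.0025  0.0452] flap hinge [0.0008 0.0187]
```

```bash
python3 -m creep '[[[2,0,-1,0,0,0,-1],[4,0,-1.5,0,0,0,-1],[6,0,-1.5,0,0,0,-1],[6,0,-1.5,0,0,0,-1],[6,0,-1.5,0,0,0,-1]]]'
python3 - <<'E'
from port import *
import pickle
p=robot.camera_params('wrist');im=robot.read_camera("wrist");cv2.imwrite("pics/wrist14.png",im[:,:,::-1]);cv2.imwrite("pics/wrist14c.png",cv2.resize(im[90:250,200:360,::-1],None,fx=3.7,fy=3.7,interpolation=cv2.INTER_CUBIC))
pickle.dump((im,p),open('d14.pkl','wb'))
E
```

```text
time: 13.55
tool_pos: [0.5198, 0.1862, 0.139]
tool_rot: [3.137, -0.0, 1.435]
contact_force: [-1.2, -0.3, -0.1]
opening: 0.0004
```

View pics/wrist14c.png

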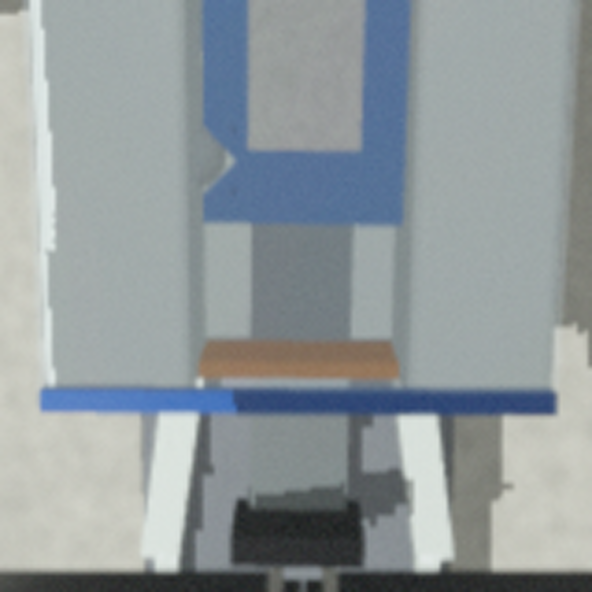

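Run:
```python
from port import *
import pickle
im,p=pickle.load(open('d14.pkl','rb'))
f=lambda u,v,z:loc(unproj(p,[(200+u/3.7-.36,90+v/3.7-.36)],z))[0]
print('notch tip',f(237,160,.048),'notch corners',f(204,125,.048),f(204,194,.048),'rear',f(204,222,.048),f(402,224,.048))
print('kink?',f(145,558,.026),'bay',f(42,389,.064),f(555,391,.064),'ball vis',f(226,155,.034))
T=pose(V[0],V[1],V[2])
K=lambda X:((proj(p,T([X]))-[200,90]+.36)*3.7).round(0)[0]
for X in [(.037,.0135,.034),(.037,.0195,.034),(.043,.0195,.034),(.031,.0195,.034),(.037,.012,.048)]:print(X,K(X))
cv2.imwrite("pics/w14d.png",cv2.resize(im[115:155,245:285,::-1],None,fx=14,fy=14,interpolation=cv2.INTER_NEAREST))
```

```text
notch tip [0.0367 0.011 ] notch corners [0.0428 0.0167] [0.0308 0.0169] rear [0.0258 0.017 ] [ 0.0255 -0.0187]
kink? [-0.0458  0.0322] bay [-0.0015  0.0445] [-0.0018 -0.0445] ball vis [0.0372 0.0136]
(0.037, 0.0135, 0.034) [227. 156.]
(0.037, 0.0195, 0.034) [195. 156.]
(0.043, 0.0195, 0.034) [194. 123.]
(0.031, 0.0195, 0.034) [196. 188.]
(0.037, 0.012, 0.048) [231. 158.]
```

View pics/w14d.png

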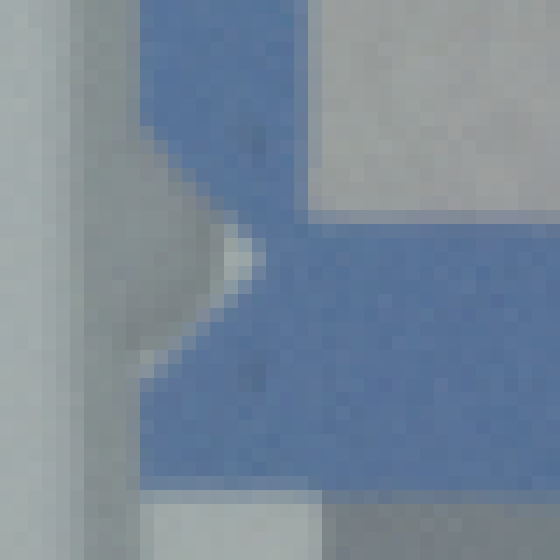

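```bash
python3 -m creep '[[[-3,0,-3,0,0,0,-0.5],[-6,0,-6,0,0,0,-0.5],[-8,0,-8,0,0,0,-0.5],[-8,0,-8,0,0,0,-0.5],[-8,0,-8,0,0,0,-0.5],[-8,0,-8,0,0,0,-0.5]]]'
python3 - <<'E'
from port import *
for n in ["scene"]:
  im=robot.read_camera(n);cv2.imwrite(f"pics/{n}15.png",im[:,:,::-1])
E
```

```text
time: 14.2
tool_pos: [0.508, 0.1068, 0.2179]
tool_rot: [3.14, 0.0, 1.434]
contact_force: [-1.0, 0.7, 0.5]
opening: 0.0226
```

View pics/scene15.png

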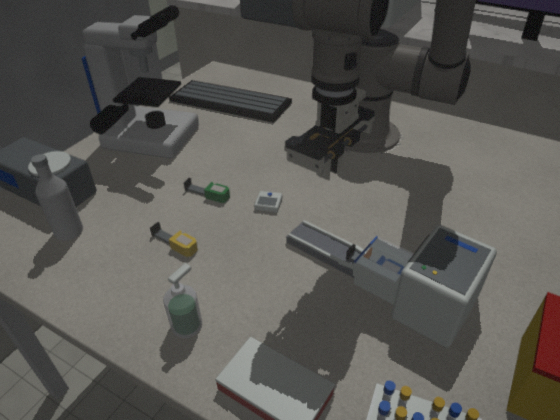

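The scene shows the blue cartridge in the bay, with its tab at about (351,252). Green, yellow and the timer are where they started, and the arm is clear.

```bash
python3 -c "
from cell import robot
print(robot.hand_in())"
```

```text
the job is handed in; nothing more can be done
None
```

The blue cartridge is loaded in the analyser, and I handed the job in at about 14 s of the 58 s allowed. I gripped it by the block, laid it on the shelf and let go. Then I pushed it by its tab, with the jaws shut, through the flap until it clicked.

**Last checks (wrist camera):**
- **Position:** the block centre is about 53.7 mm past the port (target 54) and about 1 mm off sideways.
- **Ball:** it stands in the notch, with its tip about 13.6 mm from the centreline. Fully out would be 13.5 mm.
- **Flap:** it hangs shut behind the block.
- **Surroundings:** the scene picture showed green, yellow and the timer where they started. The arm had backed off and was touching nothing.

**What disagreed:** the wrist camera put the port about 3 mm sideways and 4 mm lengthways from the first fit, which came mostly from the scene and side cameras. I followed the wrist camera. The shelf's front edge had not shown the lengthways shift. A later wrist view from a different position put the block centre nearer 53 mm, which is still within the 51–57 mm window.

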